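# Shut the guard and run the corner press

### The job

The mouldings are loaded in the corner press: swing its metal guard down until it is fully shut, then run the press by pushing the three keys fully down one at a time, the long bar key first, then the square key, then the round key, letting each come up before the next. Press no key before the guard is shut or out of turn, and leave the guard shut and the other things on the bench where they are.

Things in the scene. Friction and masses are not known exactly. Their poses are not given: they have to be found in the camera images.
- press: Corner press: a grey painted open-topped steel box, 170 (x) x 200 (y) x 85 mm high, fixed to the bench with two walnut mouldings in it, below the rim. Origin: centre of its underside; x points to the hinge (away from the robot at yaw 0), y along the hinge, z up. Left or right of the key row. A 34 mm aluminium cylinder lies along the outside of its hinge wall, below 50 mm.
- guard (a joint): Angle of the guard, rad: 0 = fully shut on the rim, growing as it opens, 1.6 the most; it starts 0.85 to 1.3, its free edge leaning up and towards the robot from the hinge. The hinge is stiff (about 0.4 N m), so the guard stays where it is left; no spring or latch. To shut it, push its outer face over and down.
- guard_hinge (a point): Midpoint of the guard's hinge line, on its inner face: 85 mm along the press's x from its origin, 85.5 mm above the bench. The guard is an aluminium sheet 8 mm thick, 200 mm wide along the hinge and 170 mm from hinge to free edge. Axes of this point turn with the guard: x lies in the sheet, away from the free edge; y along the hinge; z out of the outer face.
- guard_handle (a point): Middle of the head of the black knob on the guard's outer face, 35 mm out from that face (8 mm below the knob's end), 140 mm from the hinge line, at mid-width. The head is 28 mm across and 16 mm deep, on a 12 mm stem.
- strip: Dark steel base strip of the key row, 120 (x) x 330 (y) x 6 mm, fixed to the bench; origin at the centre of its underside; y is along the row. The three key units stand on it side by side, 105 mm between centres, in any order, turned as the strip is.
- bar_key_top (a point): Centre of the top face of the long bar key: a black bar, 28 mm (unit x) by 80 mm (unit y), on its own grey housing 94 x 94 x 40 mm. The top face is 62 mm above the bench at rest and 16 mm above the housing; it moves down with the key. Axes as the strip's.
- bar_key (a joint): Travel of the long bar key, m: 0 up, 0.008 fully down. A spring key: about 1.4 N starts it, about 5 N takes it fully down, and it comes up by itself when let go. A press counts beyond 0.006.
- bar_tally (a joint): Small steel tally tab (30 x 8 mm) beside the long bar key, 38 mm along x from its centre, 7 mm proud of the housing: 0 standing up, about 0.0075 when its key has been fully pressed, which carries it down; it then stays down. It cannot be pushed by hand.
- square_key_top (a point): Centre of the top face of the square key: a black square, 56 x 56 mm, on its own grey housing 94 x 94 x 40 mm. The top face is 62 mm above the bench at rest and 16 mm above the housing; it moves down with the key. Axes as the strip's.
- square_key (a joint): Travel of the square key, m: 0 up, 0.008 fully down. A spring key: about 1.4 N starts it, about 5 N takes it fully down, and it comes up by itself when let go. A press counts beyond 0.006.
- square_tally (a joint): Small steel tally tab (30 x 8 mm) beside the square key, 38 mm along x from its centre, 7 mm proud of the housing: 0 standing up, about 0.0075 when its key has been fully pressed, which carries it down; it then stays down. It cannot be pushed by hand.
- round_key_top (a point): Centre of the top face of the round key: a black disc, 60 mm across, on its own grey housing 94 x 94 x 40 mm. The top face is 62 mm above the bench at rest and 16 mm above the housing; it moves down with the key. Axes as the strip's.
- round_key (a joint): Travel of the round key, m: 0 up, 0.008 fully down. A spring key: about 1.4 N starts it, about 5 N takes it fully down, and it comes up by itself when let go. A press counts beyond 0.006.
- round_tally (a joint): Small steel tally tab (30 x 8 mm) beside the round key, 38 mm along x from its centre, 7 mm proud of the housing: 0 standing up, about 0.0075 when its key has been fully pressed, which carries it down; it then stays down. It cannot be pushed by hand.
- tape: Bystander: blue plastic tape measure case, 72 x 75 x 38 mm, lying flat beyond the work, left of the clamp; origin at the centre of its underside.
- clamp: Bystander: L-shaped steel corner clamp with a knurled spin handle, about 140 x 140 x 32 mm, beyond the work; origin at the centre of its underside.
- driver: Bystander: push-point driver, 170 mm long, black handle and bright steel shaft, beyond the work on the right; origin under its middle, x along it.
- offcut: Bystander: loose walnut moulding offcut, 170 x 45 x 32 mm, beyond the work on the left; origin at the centre of its underside, x along it.

How it is judged:
By the outcome, as a careful person would: the job done as asked, in the order asked, and still so for the second after the job is handed in, with the robot touching nothing.
It also fails if it takes over 51 s, if anything falls off the work surface, if the arm or the gripper's body presses on something with over 40 N, if the wrist force passes 120 N, or if a joint passes its speed limit or range.

### The arm

A 6-joint arm with a two-finger parallel gripper is mounted at the origin on the work surface. World frame = base frame: x ahead of the robot, y to its left, z up, the work surface at z = 0. Lengths are in m, angles in degrees, forces in N, time in s.
With the tool pointing down it reaches from about 0.375 to 0.9 m from the base axis. Payload 3.1 kg.
Tool frame: the origin (TCP) lies between the finger pads; the fingertips stand 11 mm ahead of it and the grasp point (between the pads) lies 8 mm behind it; z points along the fingers, y is the line along which they close (so a half turn about z gives the same grasp; the last joint's range is limited). The gripper opens to 87 mm and grips with 3 to 60 N. Pads are 19 mm wide; open, the fingers measure 117 mm over their backs; the gripper's body (75 mm by 190 mm) begins 51 mm behind the grasp point.
Start: joints at [55.777, 30.224, 82.088, -0, 67.689, -10.227], TCP at [0.254, 0.571, 0.234] pointing down, gripper open.
Joint ranges: [-176.69, 176.69], [-43.24, 126.21], [12.49, 139.97], [-82, 262], [0, 151.66], [-163.58, 163.58]. Speed limits (degrees/s): [159.86, 159.86, 180, 180, 180, 180].

### API

Orientations are given as [roll, pitch, yaw] about the fixed x, y, z axes, in that order (R = Rz(yaw) Ry(pitch) Rx(roll)).
In Python, from bench import r gives the robot as it stands.
- The arm moves only by the shell command python3 -m pendant 'ROWS' [FORCE]. ROWS is text: rows parted by semicolons, each of 7 numbers parted by spaces: the opening, from 0 (shut) to 1 (fully open), then the shift along the tool's x, y, z in mm, then the turn, a rotation vector about the tool's x, y, z in degrees. In form: jaw x y z ax ay az; .... A call has 1 to 12 rows; each row is the pose to reach, as a shift and turn from the pose commanded when the call began, along the tool's axes at that moment; what a row does not reach only later rows make up. A row lasts 1/8 s, in which the tool goes at most 62.5 mm and 10.7 degrees, less where a joint would pass 70% of its speed; a pose out of reach is approached as far as the arm can. A call with a gripper value outside its range is refused whole. The fingers move at their own pace and stop on an object; FORCE is the grip in N (left out, the last holds). Time passes only in rows, so rows that repeat a pose let the fingers close. It gives the time, the measured TCP pose, the force, the opening and the grip force at its end, in the units of the state.
- r.sense(): the state, without advancing time (a new reading comes with each control period).
- r.read_camera(name): name is "scene" or "top" or "wrist"; returns a dict with "color" (480x640x3 uint8, red, green, blue), "camera_matrix" (3x3 intrinsics, pixels), "T" (4x4, takes a point from camera to world coordinates). Camera axes: x right, y down, z forward; pixel columns grow to the right and rows downward; lengths in m; the calibration is good to about 2 mm. A picture is of the moment at which its call begins. There is no depth.
- r.hand_in(): hands the job in; it is judged then, once.
The state is a dict: "time": time; "joint_positions": joint angles; "joint_vel": joint speeds; "joint_torque": joint torques, N m; "position": TCP position; "ee_rot": TCP orientation; "wrist_force": force on the tool from outside, world axes, zero at the start; "wrist_torque": the same for the moment, N m; "finger_gap": opening from 0.0 (shut) to 1.0 (fully open); "grasp_force": force on a finger pad.
Only numpy, scipy, OpenCV 4.12 (cv2) and the standard library are available. Lean on these libraries where they do the work, as an engineer would, in place of code of your own. Each camera call takes 0.05 s, during which the arm holds its last target. There are 200 camera calls.

## Working session

There is one attempt and no reset: what is moved stays moved. The work goes in short steps, Python scripts to look and compute and a shell command to move; the robot and the scene stay as the last step left them, time stands still between calls to the robot, and variables do not carry over. Pictures are saved under pics/ and viewed, at most 10 in all, crops included, and the job is handed in when it is done.

```bash
mkdir -p pics; python3 - <<'E'
from bench import r
import cv2,numpy as np
for n in ("scene","top"):
    c=r.read_camera(n); cv2.imwrite(f"pics/{n}0.png",c["color"][:,:,::-1]); print(n,c["camera_matrix"].round(1).tolist(),c["T"].round(3).tolist())
s=r.sense();print(s["time"],s["position"],s["ee_rot"],s["wrist_force"])
E
```

```text
scene [[557.0, 0.0, 316.1], [0.0, 557.0, 244.5], [0.0, 0.0, 1.0]] [[-0.316, 0.52, -0.794, 1.397], [0.949, 0.183, -0.258, 0.271], [0.011, -0.835, -0.551, 0.67], [0.0, 0.0, 0.0, 1.0]]
top [[530.9, 0.0, 314.4], [0.0, 530.9, 236.4], [0.0, 0.0, 1.0]] [[-0.053, -0.977, 0.209, 0.395], [-0.999, 0.051, -0.013, -0.003], [0.002, -0.209, -0.978, 1.073], [0.0, 0.0, 0.0, 1.0]]
0.1 [0.2537951  0.57046455 0.23265588] [-1.79890644e+02 -1.88794821e-02  1.56003246e+02] [-0.19206488  0.11924353  1.15963041]
```

View pics/scene0.png

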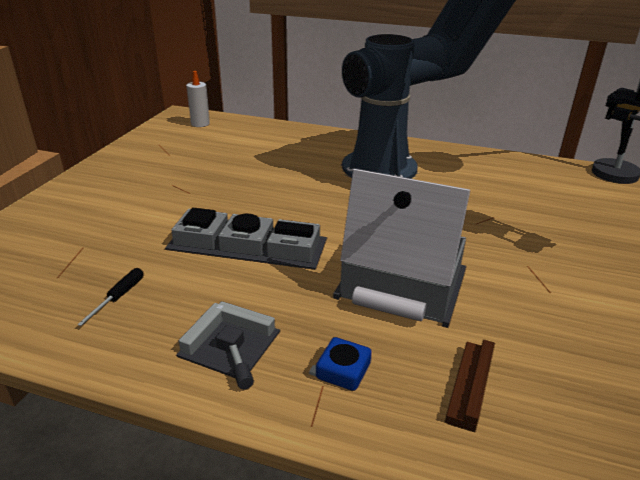

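View pics/top0.png

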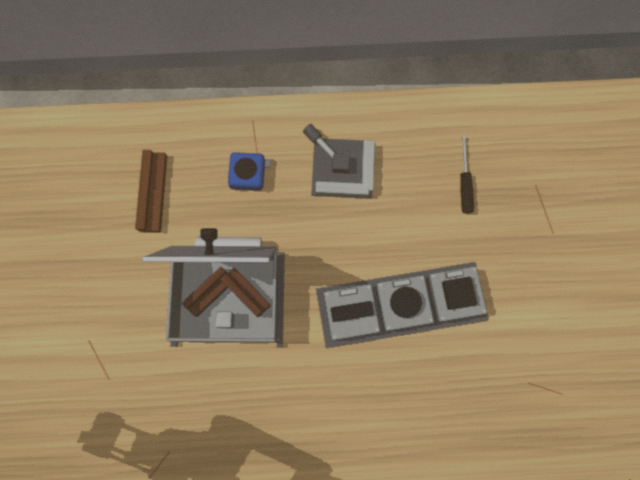

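The top view shows the keys in the order bar (352,311), round (406,301) and square (459,292). The press is at left with front rim corners near (168,341) and (277,341), and the knob is at (209,236), or (403,200) in the scene view.

```bash
cat >h.py <<'E'
from bench import r
import cv2,numpy as np
def ray(c,p):
    d=c["T"][:3,:3]@np.linalg.inv(c["camera_matrix"])@[p[0],p[1],1.]; return c["T"][:3,3],d/np.linalg.norm(d)
def plane(c,p,z):
    o,d=ray(c,p); return o+d*(z-o[2])/d[2]
def tri(*rs):
    A=sum(np.eye(3)-np.outer(d,d) for o,d in rs); b=sum((np.eye(3)-np.outer(d,d))@o for o,d in rs)
    x=np.linalg.solve(A,b); return x,[np.linalg.norm(np.cross(x-o,d)) for o,d in rs]
def dark(c,p,w=22,t=45,hmax=None):
    g=c["color"].max(2); m=np.zeros_like(g); x,y=p; m[y-w:y+w,x-w:x+w]=(g[y-w:y+w,x-w:x+w]<t)*255
    n,l,s,ce=cv2.connectedComponentsWithStats(m); 
    i=min(range(1,n),key=lambda i:np.hypot(*(ce[i]-p))-(s[i,4]>30)*100); return ce[i],s[i]
E
python3 - <<'E'
from h import *
t=r.read_camera("top"); s=r.read_camera("scene")
for n,p,q in (("bar",(352,311),(294,229)),("round",(406,301),(246,222)),("square",(459,292),(199,217))):
    a,sa=dark(t,p); b,sb=dark(s,q); print(n,a.round(1),sa,plane(t,a,.062).round(4),b.round(1),sb,plane(s,b,.062).round(4))
a,sa=dark(t,(209,235),14); b,sb=dark(s,(403,200),14)
print("knob",a,sa,b,sb,tri(ray(t,a),ray(s,b)))
for p in ((168,342),(276,342),(276,249)): print("rim",plane(t,p,.085).round(4))
for p,q in (((146,260),(467,190)),((272,261),(353,171))): print("free",tri(ray(t,p),ray(s,q)))
v=cv2.resize(np.hstack([t["color"][215:355,130:300],s["color"][160:300,325:495]]),None,fx=2.3,fy=2.3,interpolation=cv2.INTER_CUBIC)
cv2.imwrite("pics/crop.png",v[:,:,::-1])
E
```

```text
Traceback (most recent call last):
  File "h.py", line 13, in dark
    i=min(range(1,n),key=lambda i:np.hypot(*(ce[i]-p))-(s[i,4]>30)*100); return ce[i],s[i]
ValueError: min() iterable argument is empty
```

```bash
python3 - <<'E'
from h import *
t=r.read_camera("top"); s=r.read_camera("scene")
print(t["color"][311,320:385:6].max(1),t["color"][235,195:225:3].max(1),s["color"][200,385:420:3].max(1),s["color"][229,265:325:5].max(1))
v=cv2.resize(np.hstack([t["color"][215:355,130:300],s["color"][160:300,325:495]]),None,fx=2.3,fy=2.3,interpolation=cv2.INTER_CUBIC)
cv2.imwrite("pics/crop.png",v[:,:,::-1])
for T in (50,60,75):
  try:
    for n,p,q in (("bar",(352,311),(294,229)),("round",(406,301),(246,222)),("square",(459,292),(199,217))):
        a,sa=dark(t,p,t=T); b,sb=dark(s,q,t=T); print(n,a.round(1),sa,plane(t,a,.062).round(4),b.round(1),sb,plane(s,b,.062).round(4))
    a,sa=dark(t,(209,235),10,T); b,sb=dark(s,(403,200),12,T)
    print("knob",a,sa,b,sb,tri(ray(t,a),ray(s,b)))
  except ValueError: print(T,"none")
for p in ((168,342),(276,342),(276,249)): print("rim",plane(t,p,.085).round(4))
for p,q in (((146,260),(467,190)),((272,261),(353,171))): print("free",tri(ray(t,p),ray(s,q)))
E
```

```text
[107 101  56  61  61  57  58  59  57  95  68] [175 171  71  61  59  57  57  67 172 172] [109 110 111   7   2   8  12   3  11 112 114 112] [120  63   4   6   4  16  19  12  12  19 120 134]
50 none
bar [352.3 310.9] [332 302  41  19 370] [ 0.4636 -0.0808  0.062 ] [293.4 229. ] [272 221  42  17 504] [ 0.4808 -0.0759  0.062 ]
round [405.9 302.1] [391 288  30  29 482] [ 0.4747 -0.1835  0.062 ] [245.4 223. ] [231 214  29  19 462] [ 0.4918 -0.1792  0.062 ]
square [456.7 293.6] [443 279  31  30 378] [ 0.4858 -0.2817  0.062 ] [199.2 217.5] [182 208  34  21 513] [ 0.504  -0.2811  0.062 ]
knob [209.93069307 236.59405941] [202 229  14  16 101] [401.96385542 199.48192771] [393 191  18  18 249] (array([0.58435947, 0.15529755, 0.22773214]), [np.float64(9.514788676297237e-05), np.float64(9.514788676293584e-05)])
bar [351.9 311.1] [331 302  43  19 576] [ 0.4631 -0.0801  0.062 ] [293.1 229. ] [272 221  42  17 513] [ 0.4808 -0.0766  0.062 ]
round [405.8 301.9] [391 287  31  31 741] [ 0.4751 -0.1834  0.062 ] [244.9 223.2] [228 214  32  20 487] [ 0.4929 -0.1797  0.062 ]
square [459.2 292.9] [443 277  34  32 836] [ 0.4869 -0.2866  0.062 ] [198.9 217.6] [179 208  37  21 530] [ 0.5044 -0.2816  0.062 ]
knob [208.63874346 235.08376963] [201 229  16  16 191] [401.89453125 199.4609375 ] [393 191  18  18 256] (array([0.58678061, 0.15630388, 0.22926329]), [np.float64(0.0008750077119205268), np.float64(0.0008750077119205106)])
rim [0.4234 0.2607 0.085 ]
rim [0.413 0.064 0.085]
rim [0.5857 0.0575 0.085 ]
free (array([0.5479458 , 0.25384583, 0.24463843]), [np.float64(0.00034460617287965234), np.float64(0.000344606172879704)])
free (array([0.53621205, 0.05638549, 0.24125474]), [np.float64(0.0014115169296485463), np.float64(0.0014115169296485266)])
```

View pics/crop.png

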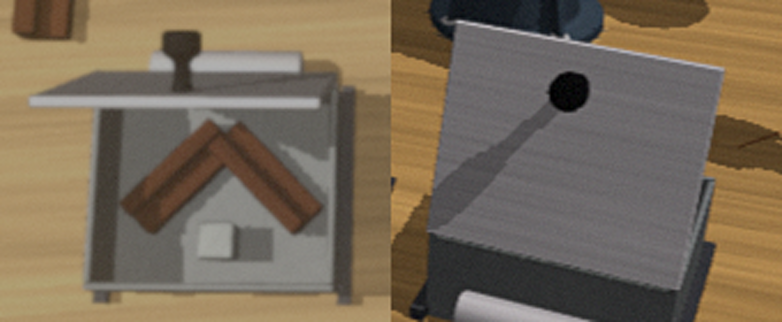

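The knob triangulates to about (0.585, 0.156, 0.229). That fits a hinge near (0.5895, 0.1525) and a guard angle of about 70°. Measured key spacings are 104 mm against 105 mm given. Next I work out the approach.

```bash
cat >>h.py <<'E'
from scipy.spatial.transform import Rotation as R
def shift(p,yaw,p0=None,e0=None):
    s=r.sense(); p0=s["position"] if p0 is None else p0; e0=s["ee_rot"] if e0 is None else e0
    A=R.from_euler("xyz",e0,degrees=True); B=R.from_euler("xyz",[180,0,yaw],degrees=True)
    return (1000*A.inv().apply(np.array(p)-p0)).round(1),(A.inv()*B).as_rotvec(degrees=True).round(1)
E
python3 - <<'E'
from h import *
for p in ((.254,.571,.36),(.50,.38,.36),(.655,.105,.36),(.625,.105,.217)): print(p,*shift(p,180))
hx=.587;q=np.array([.625,.217])
for r_ in (.125,):
  for a in (75,70,60,50,40,30,20,10,0):
    t=np.radians(a);x=hx-r_*np.cos(t)+.008*np.sin(t)+.0095;z=.0855+r_*np.sin(t)+.008*np.cos(t)+.011
    print(a,x.round(4),z.round(4),"tool dx",round(1000*(q[0]-x),1),"dz",round(1000*(q[1]-z),1))
E
```

```text
(0.254, 0.571, 0.36) [ 1.000e-01  1.000e-01 -1.268e+02] [ -0.  -0. -24.]
(0.5, 0.38, 0.36) [-302.3  -74.4 -126.8] [ -0.  -0. -24.]
(0.655, 0.105, 0.36) [-555.7 -262.6 -126.7] [ -0.  -0. -24.]
(0.625, 0.105, 0.217) [-528.4 -274.7   16.3] [ -0.  -0. -24.]
75 0.5719 0.2193 tool dx 53.1 dz -2.3
70 0.5613 0.2167 tool dx 63.7 dz 0.3
60 0.5409 0.2088 tool dx 84.1 dz 8.2
50 0.5223 0.1974 tool dx 102.7 dz 19.6
40 0.5059 0.183 tool dx 119.1 dz 34.0
30 0.4922 0.1659 tool dx 132.8 dz 51.1
20 0.4818 0.1468 tool dx 143.2 dz 70.2
10 0.4748 0.1261 tool dx 150.2 dz 90.9
0 0.4715 0.1045 tool dx 153.5 dz 112.5
```

```bash
python3 -m pendant '0 0 0 -50 0 0 -6; 0 0 0 -110 0 0 -12; 0 -40 -10 -127 0 0 -18; 0 -95 -23 -127 0 0 -24; 0 -150 -37 -127 0 0 -24; 0 -200 -50 -127 0 0 -24; 0 -252 -62 -127 0 0 -24; 0 -302 -74 -127 0 0 -24; 0 -345 -106 -127 0 0 -24; 0 -390 -140 -127 0 0 -24; 0 -435 -173 -127 0 0 -24; 0 -475 -203 -127 0 0 -24'; python3 - <<'E'
from h import *
for p in ((.655,.105,.36),(.65,.105,.217),(.625,.105,.217)): print(p,*shift(p,180))
E
```

```text
time: 1.8
position: [0.6063, 0.1904, 0.3605]
ee_rot: [-180.0, 0.0, 180.0]
wrist_force: [0.6, -0.2, 0.1]
finger_gap: 0.005
grasp_force: 0.0
(0.655, 0.105, 0.36) [-48.7 -85.4   0.5] [-0.  0. -0.]
(0.65, 0.105, 0.217) [-43.7 -85.4 143.5] [-0.  0. -0.]
(0.625, 0.105, 0.217) [-18.7 -85.4 143.5] [-0.  0. -0.]
```

```bash
python3 -m pendant '0 -25 -45 0 0 0 0; 0 -49 -85 0 0 0 0; 0 -49 -85 50 0 0 0; 0 -45 -85 100 0 0 0; 0 -35 -85 143 0 0 0; 0 -19 -85 143 0 0 0; 0 -19 -85 143 0 0 0'; python3 - <<'E'
from h import *
c=r.read_camera("scene"); cv2.imwrite("pics/s1.png",c["color"][:,:,::-1])
E
```

```text
time: 2.68
position: [0.6235, 0.1074, 0.2169]
ee_rot: [180.0, -0.1, -180.0]
wrist_force: [-0.1, -0.3, 0.9]
finger_gap: 0.003
grasp_force: 0.0
```

View pics/s1.png

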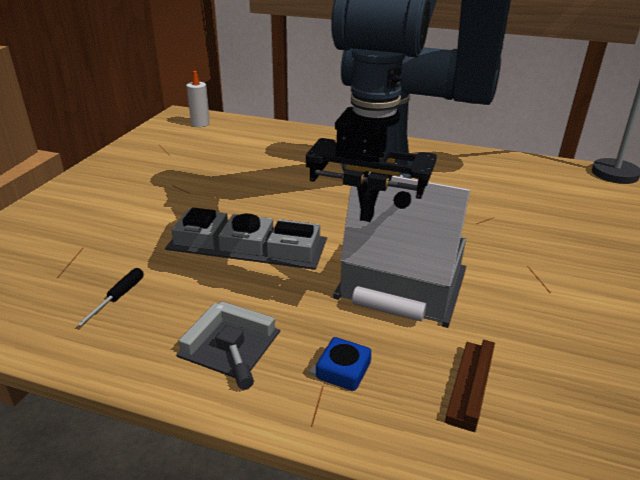

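The closed fingertips, at (367,215), are behind the guard and clear of the knob at (402,200). Next I sweep along the arc.

```bash
python3 -m pendant '0 25 0 -1 0 0 0; 0 45 0 -1 0 0 0; 0 55 0 -1 0 0 0; 0 64 0 0 0 0 0; 0 74 0 4 0 0 0; 0 84 0 8 0 0 0; 0 94 0 14 0 0 0; 0 103 0 20 0 0 0; 0 111 0 27 0 0 0; 0 119 0 34 0 0 0'
```

```text
time: 3.98
position: [0.5049, 0.1072, 0.183]
ee_rot: [-180.0, -0.0, -180.0]
wrist_force: [1.6, 0.8, 0.4]
finger_gap: 0.007
grasp_force: 0.8
```

```bash
python3 -m pendant '0 7 0 8 0 0 0; 0 14 0 17 0 0 0; 0 19 0 26 0 0 0; 0 24 0 36 0 0 0; 0 28 0 46 0 0 0; 0 31 0 57 0 0 0; 0 33 0 67 0 0 0; 0 34 0 74 0 0 0; 0 34 0 77 0 0 0; 0 34 0 78 0 0 0; 0 34 0 78 0 0 0'
```

```text
time: 5.35
position: [0.4718, 0.1073, 0.1056]
ee_rot: [-180.0, 0.0, -180.0]
wrist_force: [-0.2, 0.0, 0.1]
finger_gap: 0.003
grasp_force: 0.0
```

```bash
python3 -m pendant '0 0 0 1 0 0 0; 0 0 0 2 0 0 0; 0 0 0 3 0 0 0; 0 0 0 3 0 0 0'
```

```text
time: 5.85
position: [0.472, 0.1073, 0.1047]
ee_rot: [-180.0, 0.1, -180.0]
wrist_force: [-4.2, 0.7, 17.2]
finger_gap: 0.005
grasp_force: 9.0
```

```bash
python3 -m pendant '0 0 0 -50 0 0 0; 0 0 0 -100 0 0 0; 0 4 -50 -100 0 0 -3; 0 8 -100 -100 0 0 -6.5; 0 8 -150 -100 0 0 -6.5; 0 8 -187 -100 0 0 -6.5; 0 8 -187 -100 0 0 -6.5; 0 8 -187 -100 0 0 -6.5'; python3 - <<'E'
from h import *
c=r.read_camera("scene"); t=r.read_camera("top"); cv2.imwrite("pics/s2.png",cv2.resize(np.hstack([c["color"][120:320,150:480],t["color"][200:400,140:470]]),None,fx=1.2,fy=1.2)[:,:,::-1])
for n,p in (("bar",(.463,-.080,.062)),("round",(.475,-.183,.062)),("square",(.487,-.287,.062))): print(n,*shift(p,186.5))
E
```

```text
time: 6.85
position: [0.4631, -0.0792, 0.2025]
ee_rot: [180.0, -0.0, -173.5]
wrist_force: [-0.4, 0.6, 0.3]
finger_gap: 0.003
grasp_force: 0.0
bar [  0.3  -1.5 140.5] [ 0.  -0.   0.1]
round [   0.2 -105.2  140.4] [ 0.  -0.   0.1]
square [ 2.000e-01 -2.099e+02  1.404e+02] [ 0.  -0.   0.1]
```

View pics/s2.png

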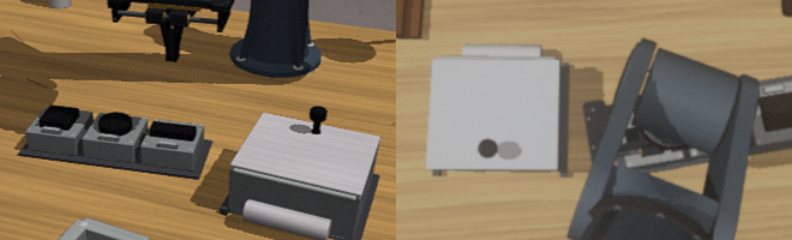

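The guard lies flat on the rim, with the knob at (318,115) in the left crop, and no tally has gone down. Next is the bar key.

```bash
python3 -m pendant '0 0 -1 55 0 0 0; 0 0 -1 105 0 0 0; 0 0 -1 122 0 0 0; 0 0 -1 128 0 0 0; 0 0 -1 132 0 0 0; 0 0 -1 135 0 0 0; 0 0 -1 138 0 0 0; 0 0 -1 139 0 0 0; 0 0 -1 139 0 0 0'
```

```text
time: 8.07
position: [0.4637, -0.0803, 0.0652]
ee_rot: [-180.0, 0.1, -173.5]
wrist_force: [-2.1, 5.1, 15.1]
finger_gap: 0.006
grasp_force: 7.6
```

```bash
python3 -m pendant '0 0 0 -15 0 0 0; 0 0 0 -55 0 0 0; 0 0 -50 -60 0 0 0; 0 0 -105 -60 0 0 0; 0 0 -160 -60 0 0 0; 0 0 -209 -60 0 0 0; 0 0 -209 -60 0 0 0; 0 0 -209 -60 0 0 0'; python3 - <<'E'
from h import *
c=r.read_camera("scene"); cv2.imwrite("pics/s3.png",cv2.resize(c["color"][120:300,150:400],None,fx=3,fy=3)[:,:,::-1])
for n,p in (("square",(.487,-.287,.073)),): print(n,*shift(p,186.5))
E
```

```text
time: 9.07
position: [0.4869, -0.2881, 0.1235]
ee_rot: [180.0, -0.0, -173.5]
wrist_force: [-0.1, 0.3, -0.6]
finger_gap: 0.005
grasp_force: 0.0
square [-0.3  0.2 50.4] [ 0.1 -0.   0. ]
```

View pics/s3.png

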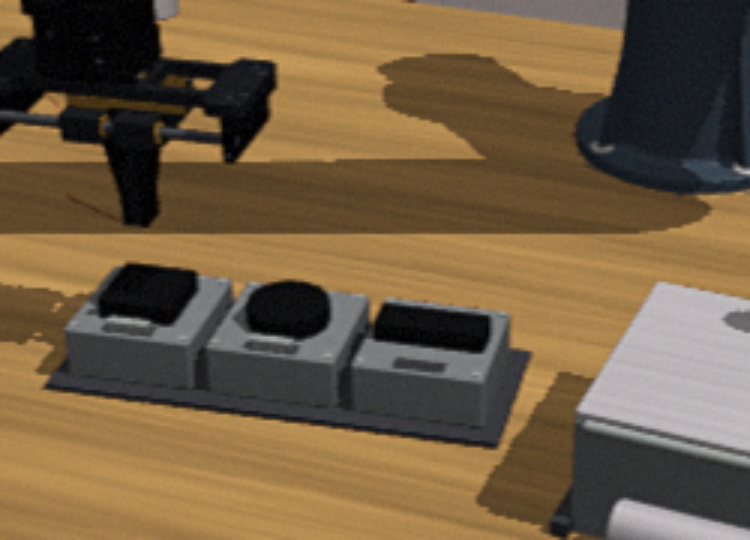

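The bar tally at (420,365) has gone down and its key is back up. The other two tallies are still up, so I press the square key.

```bash
python3 -m pendant '0 0 0 30 0 0 0; 0 0 0 44 0 0 0; 0 0 0 49 0 0 0; 0 0 0 53 0 0 0; 0 0 0 56 0 0 0; 0 0 0 59 0 0 0; 0 0 0 60 0 0 0; 0 0 0 60 0 0 0' && python3 -m pendant '0 0 0 -15 0 0 0; 0 0 0 -50 0 0 0; 0 0 45 -60 0 0 0; 0 0 90 -60 0 0 0; 0 0 105 -60 0 0 0; 0 0 105 -60 0 0 0'; python3 - <<'E'
from h import *
c=r.read_camera("scene"); cv2.imwrite("pics/s4.png",cv2.resize(c["color"][180:280,150:350],None,fx=3,fy=3)[:,:,::-1])
print(*shift((.475,-.183,.073),186.5))
E
```

```text
time: 10.12
position: [0.4873, -0.2876, 0.0653]
ee_rot: [180.0, 0.0, -173.5]
wrist_force: [-2.7, 4.4, 14.0]
finger_gap: 0.006
grasp_force: 6.7
time: 10.88
position: [0.476, -0.1841, 0.1239]
ee_rot: [-179.9, 0.1, -173.4]
wrist_force: [-0.2, -0.2, -0.1]
finger_gap: 0.003
grasp_force: 0.0
[ 1.4  2.5 50.8] [-0.1  0.1  0. ]
```

View pics/s4.png

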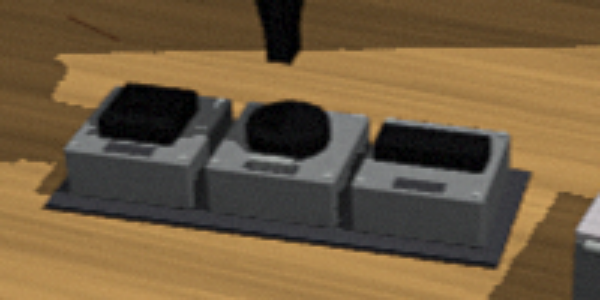

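The square tally at (130,149) now looks down and the square key is back up. The arm's shadow covers the row. Next is the round key.

```bash
python3 -m pendant '0 0 1 30 0 0 0; 0 0 1 44 0 0 0; 0 0 1 49 0 0 0; 0 0 1 53 0 0 0; 0 0 1 56 0 0 0; 0 0 1 59 0 0 0; 0 0 1 60 0 0 0; 0 0 1 60 0 0 0' && python3 -m pendant '0 0 0 -15 0 0 0; 0 0 0 -60 0 0 0; 0 0 0 -120 0 0 0; 0 0 -50 -170 0 0 0; 0 0 -100 -200 0 0 0; 0 0 -150 -200 0 0 0; 0 0 -200 -200 0 0 0; 0 0 -200 -200 0 0 0; 0 0 -200 -200 0 0 0'; python3 - <<'E'
from h import *
c=r.read_camera("scene"); t=r.read_camera("top")
a,_=dark(t,(218,322),14,75); b,_=dark(c,(281,215),3,75) 
cv2.imwrite("pics/s5.png",cv2.resize(np.vstack([c["color"][150:320,150:480],t["color"][230:370,140:470]]),None,fx=1.9,fy=1.9)[:600,:,::-1])
E
```

```text
time: 11.92
position: [0.4756, -0.1836, 0.0653]
ee_rot: [-179.9, 0.1, -173.5]
wrist_force: [-3.5, -1.9, 13.6]
finger_gap: 0.004
grasp_force: 6.8
time: 13.05
position: [0.4977, -0.3806, 0.2631]
ee_rot: [179.9, -0.0, -173.5]
wrist_force: [0.0, -0.5, 1.0]
finger_gap: 0.001
grasp_force: 0.0Traceback (most recent call last):
  File "<stdin>", line 3, in <module>
  File "h.py", line 13, in dark
    i=min(range(1,n),key=lambda i:np.hypot(*(ce[i]-p))-(s[i,4]>30)*100); return ce[i],s[i]
ValueError: min() iterable argument is empty
```

```bash
python3 - <<'E'
from h import *
c=r.read_camera("scene"); t=r.read_camera("top")
cv2.imwrite("pics/s5.png",cv2.resize(np.vstack([c["color"][150:320,150:480],t["color"][230:370,140:470]]),None,fx=1.9,fy=1.9)[:600,:,::-1])
a,_=dark(t,(217,323),12,75); b,_=dark(c,(415,213),9,45)
print(a,b,tri(ray(t,a),ray(c,b)))
E
```

```text
[218.17307692 322.90384615] [414.73333333 214.80666667] (array([0.4504543 , 0.16282998, 0.12590933]), [np.float64(0.0010971137039328042), np.float64(0.0010971137039328613)])
```

View pics/s5.png

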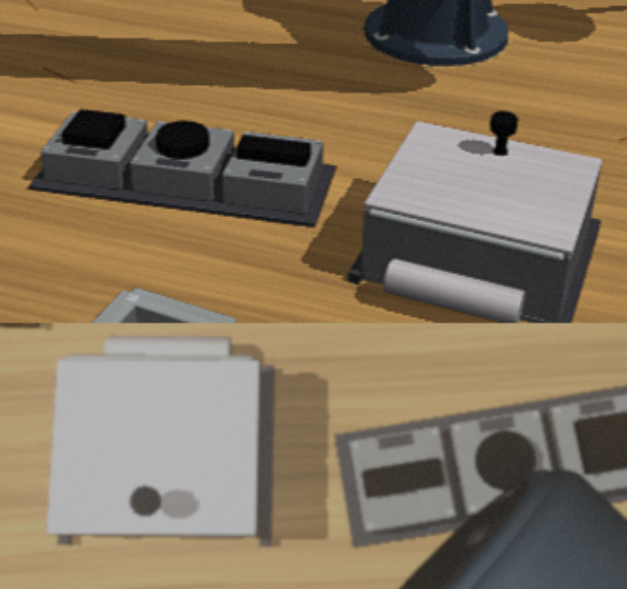

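All three tallies are down, the keys are up and the guard is flat. The knob measures z = 0.126 against 0.128 expected when shut, so I hand in.

```bash
python3 -c "
from bench import r
print(r.hand_in())"
```

```text
the job is handed in; nothing more can be done
None
```

The guard is fully shut, the bar, square and round keys were each pushed fully down in that order and came back up, and the job was handed in at about 13 s; no verdict came back.

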